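# Check the keepers of a guitar neck jig for binding

## Robot

A 7-joint arm with a two-finger parallel gripper is mounted at the origin on the work surface. World frame = base frame: x ahead of the robot, y to its left, z up, the work surface at z = 0. Lengths are in mm, angles in rad, forces in N, time in s.
With the tool pointing down it reaches from about 400 to 875 mm from the base axis. Payload 19.3 kg.
Tool frame: the origin (TCP) lies at the very end of the fingers, on their centre line; the grasp point (between the pads) lies 19 mm behind it (grip_point_offset is the z of the grasp point in the tool frame, in mm); z points along the fingers, y is the line along which they close (so a half turn about z gives the same grasp; the last joint's range is limited). The gripper opens to 85 mm and grips with 20 to 120 N. Pads are 22 mm wide; open, the fingers measure 114 mm over their backs; the gripper's body (76 mm by 85 mm) begins 54 mm behind the grasp point. The pads swing forward as they close: fully open they stand 13 mm farther back than shut.
Start: joints at [-1.295, 0.521, -0.036, 1.599, 0.021, 1.021, -0.113], TCP at [211.862, 587.988, 231.291] pointing down, gripper open.
Joint ranges: [-2.91, 2.91], [-0.3, 2.13], [-1.5, 1.42], [0.17, 2.43], [-1.26, 4.41], [0.16, 1.93], [-2.52, 2.52]. Speed limits (rad/s): [1.89, 1.89, 2.39, 2.39, 3.01, 3.01, 3.01].

## Interface

Orientations are given as a 3x3 rotation matrix whose columns are the frame's x, y, z axes.
In Python, from workcell import movep, movel, goto_joints, open_gripper, clamp, wait, inverse_kinematics, read_state, camera, PlanningError, finish_job, grip_point_offset gives the robot as it stands. Calls block until the motion is done:
- movep(position, orientation): joint-space move of the TCP to a pose.
- movel(position, frame=None, max_speed=150, guard=None): straight line of the TCP; frame=None keeps the orientation; max_speed is the mean speed in mm/s. With guard (N) it stops when the force on the tool has changed by that much, and returns True; else False.
- goto_joints(angles): joint-space move.
- open_gripper() and clamp(): open the fingers fully, or close them until they stop; the grip force is fixed at half the most.
- wait(seconds).
- inverse_kinematics(position, orientation): joint angles nearest the present ones, or None.
- read_state(): the state.
- camera(name): name is "scene" or "top" or "wrist"; returns a dict with "image" (384x512x3 uint8, blue, green, red), "range_z" (384x512 float32, mm along the optical axis (not along the pixel's ray), 0 where there is no reading), "fx", "fy", "cx", "cy" (pixels), "cam_to_world" (4x4, takes a point from camera to world coordinates). Camera axes: x right, y up, looking along -z (the intrinsics and any distortion apply to the point x, -y, -z); pixel columns grow to the right and rows downward; lengths in mm; the calibration is good to about 2 mm. A picture is of the moment at which its call begins.
A pose or a line that the arm cannot do raises PlanningError and nothing moves.
- finish_job(): hands the job in; it is judged then, once.
The state is a dict: "time": time; "qpos": joint angles; "qvel": joint speeds; "joint_efforts": joint torques, N m; "eef_pos": TCP position; "tool_rot": TCP orientation; "ft_force": force on the tool from outside, world axes, zero at the start; "torque": the same for the moment, N m; "finger_gap": finger opening in mm; "gripper_force": force on a finger pad.
Only numpy, scipy, OpenCV 4.12 (cv2) and the standard library are available. Lean on these libraries where they do the work, as an engineer would, in place of code of your own. Each camera call takes 0.05 s, during which the arm holds its last target. There are 200 camera calls.

## Task

A guitar neck lies in a jig with two swing-over keeper bars, both standing open beside it; one of the hinges is bad. Push each bar round by its peg to feel how it swings: the good one goes all the way across the neck, so leave it fully closed against its catch post. The bad one binds partway: lean on it there with about 8 N at the peg for half a second to be sure, never straining either hinge with more than 20 N, then swing it back to where it stood, and leave the other things on the bench alone.

Things in the scene. Friction and masses are not known exactly. Their poses are not given: they have to be found in the camera images.
- jig: the plywood jig board, 200 x 540 x 30 mm high, fixed on the bench; origin under its centre; the guitar neck lies along its y axis, headstock towards +y, its top 68 mm above the bench (headstock tuner posts 75 mm)
- gate_a: fixed wooden foot block of one keeper, 46 x 46 x 40 mm high, standing on the jig board 30 mm above the bench. Origin under its centre, on the keeper's vertical hinge axis. Its y axis runs along the neck towards the headstock, its -x axis straight across the neck. The two keepers look alike
- catch_a (a point): top centre of that keeper's fixed catch post across the neck, 22 x 22 mm, top 84 mm above the bench, at x = -98, y = -28 mm in the foot block's frame. The closed bar lies with its side against the thin springy rubber pad on this post, not over it
- bar_a: that keeper's aluminium swing bar, 28 wide, 170 long, top 89 mm above the bench, swinging level. Origin on the hinge axis, own y axis along the bar to its peg. Open, it lies within 18 degrees of the foot block's y axis; it closes counter-clockwise seen from above to lie along the foot block's -x axis across the neck
- bolt_a: round steel head of that keeper's hinge bolt, 20 mm across, 7 mm high, on the hinge axis on top of the bar; origin under it. A strained hinge lifts it by 0.07 mm for every N of push at the peg, too little to see: feel the push instead
- peg_a (a point): top centre of the round upright black peg on that bar, 22 mm diameter, from 89 to 145 mm above the bench, 120 mm from the hinge axis. A free hinge needs about 1 N here and stays put. Against the rubber pad or in a bind the push rises about 7 N per 10 mm of further swing, and the bar springs back as much when let go. A bind starts 30 to 55 degrees from open, differently each time
- gate_b: fixed wooden foot block of one keeper, 46 x 46 x 40 mm high, standing on the jig board 30 mm above the bench. Origin under its centre, on the keeper's vertical hinge axis. Its y axis runs along the neck towards the headstock, its -x axis straight across the neck. The two keepers look alike
- catch_b (a point): top centre of that keeper's fixed catch post across the neck, 22 x 22 mm, top 84 mm above the bench, at x = -98, y = -28 mm in the foot block's frame. The closed bar lies with its side against the thin springy rubber pad on this post, not over it
- bar_b: that keeper's aluminium swing bar, 28 wide, 170 long, top 89 mm above the bench, swinging level. Origin on the hinge axis, own y axis along the bar to its peg. Open, it lies within 18 degrees of the foot block's y axis; it closes counter-clockwise seen from above to lie along the foot block's -x axis across the neck
- bolt_b: round steel head of that keeper's hinge bolt, 20 mm across, 7 mm high, on the hinge axis on top of the bar; origin under it. A strained hinge lifts it by 0.07 mm for every N of push at the peg, too little to see: feel the push instead
- peg_b (a point): top centre of the round upright black peg on that bar, 22 mm diameter, from 89 to 145 mm above the bench, 120 mm from the hinge axis. A free hinge needs about 1 N here and stays put. Against the rubber pad or in a bind the push rises about 7 N per 10 mm of further swing, and the bar springs back as much when let go. A bind starts 30 to 55 degrees from open, differently each time
- tape: a small roll of tape, 48 mm across, 18 mm high, lying on the jig board: leave it alone
- sander: a cork sanding block, 30 x 60 x 22 mm high, lying on the jig board: leave it alone
- glue: a white glue bottle, 56 mm across, 140 mm high, on the bench: leave it alone
- jar: a glass jar with steel lid, 60 mm across, 70 mm high, on the bench: leave it alone
- mug: a white mug, 76 mm across, 90 mm high, on the bench: leave it alone

How it is judged:
By the outcome, as a careful person would: the job done as asked, in the order asked, and still so for the second after the job is handed in, with the robot touching nothing.
It also fails if it takes over 64 s, if anything falls off the work surface, if the arm or the gripper's body presses on something with over 40 N, if the wrist force passes 120 N, or if a joint passes its speed limit or range.

## Working session

There is one attempt and no reset: what is moved stays moved. The work goes in short steps, each a Python script; the robot and the scene stay as the last script left them, time stands still between calls to the robot, and variables do not carry over. Pictures are saved under pics/ and viewed, at most 10 in all, crops included, and the job is handed in when it is done.

```bash
ls; mkdir -p pics; python3 - <<'E'
from workcell import *
import cv2,numpy as np
for n in("top","scene"):
    c=camera(n); cv2.imwrite(f"pics/{n}0.png",c["image"]); np.savez(f"{n}0.npz",**c)
    print(n,c["fx"],c["fy"],c["cx"],c["cy"],c["cam_to_world"].round(3).tolist(),[k for k in c])
s=read_state();print(s["time"],s["tool_rot"],s["ft_force"])
E
```

```text
pics
top 409.2888663095246 409.2888663095246 258.94607669618966 194.84429274579256 [[0.002, 0.997, -0.082, 468.95], [-1.0, 0.003, 0.017, -3.979], [0.017, 0.081, 0.997, 1286.571], [0.0, 0.0, 0.0, 1.0]] ['image', 'range_z', 'fx', 'fy', 'cx', 'cy', 'cam_to_world']
scene 437.08117660899865 437.08117660899865 261.56834615020483 196.45101263441163 [[-0.74, -0.433, 0.514, 1157.425], [0.672, -0.485, 0.559, 633.54], [0.007, 0.76, 0.65, 864.123], [0.0, 0.0, 0.0, 1.0]] ['image', 'range_z', 'fx', 'fy', 'cx', 'cy', 'cam_to_world']
0.1 [[-9.40797957e-01  3.38967769e-01 -2.35690054e-04]
 [ 3.38967833e-01  9.40797447e-01 -9.86357340e-04]
 [-1.12606746e-04 -1.00785432e-03 -9.99999486e-01]] [0.50523153 0.28737564 0.21747528]
```

View pics/top0.png

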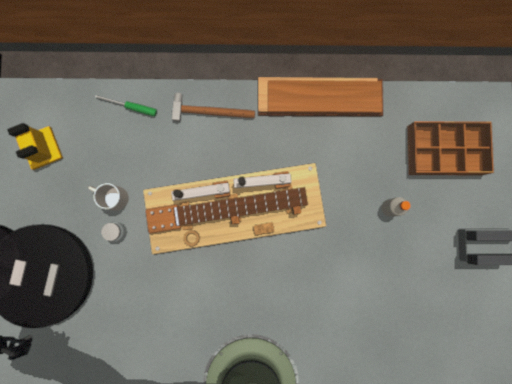

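View pics/scene0.png

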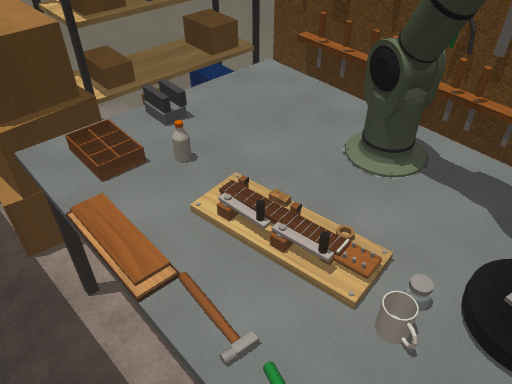

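```bash
python3 - <<'E'
import cv2
i=cv2.imread("pics/top0.png")[155:260,135:335]
cv2.imwrite("pics/c1.png",cv2.resize(i,None,fx=4,fy=4,interpolation=cv2.INTER_CUBIC))
E
```

```text
(no output)
```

View pics/c1.png

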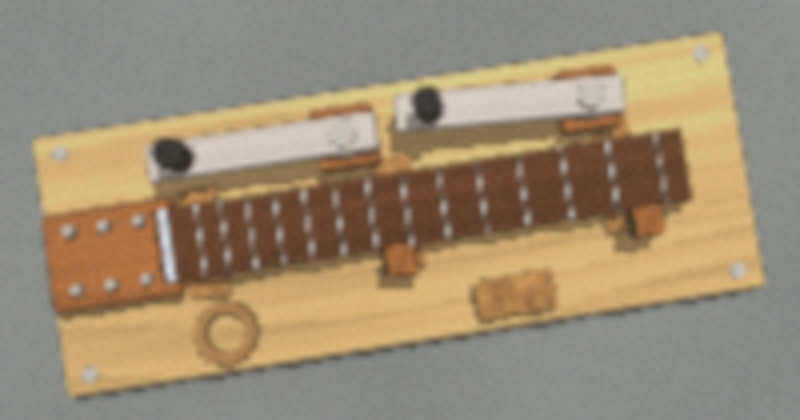

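```bash
cat > h.py <<'E'
import numpy as np,cv2
def ray(c,u,v,z):
    T=c["cam_to_world"]; d=T[:3,:3]@np.array([(u-c["cx"])/c["fx"],-(v-c["cy"])/c["fy"],-1]); o=T[:3,3]
    return (o+d*(z-o[2])/d[2])[:2]
def see(c):
    im=c["image"].astype(int); hsv=cv2.cvtColor(c["image"],cv2.COLOR_BGR2HSV)
    roi=np.zeros(im.shape[:2],bool); roi[165:260,140:320]=1
    out={}
    for nm,m,z,a in(("peg",(hsv[...,2]<62)&(hsv[...,1]<110),117,25),("bar",(hsv[...,2]>150)&(hsv[...,1]<45),89,200)):
        n,l,st,ce=cv2.connectedComponentsWithStats((m&roi).astype(np.uint8))
        for k in range(1,n):
            if st[k,4]>=a:
                r=cv2.minAreaRect(np.argwhere(l==k)[:,::-1].astype(np.float32))
                b=cv2.boxPoints(r); e=[ray(c,*p,z) for p in b]
                out.setdefault(nm,[]).append((ce[k].round(1).tolist(),int(st[k,4]),ray(c,*ce[k],z).round(1).tolist(),[x.round(0).tolist() for x in e]))
    return out
E
python3 - <<'E'
from h import *
c=dict(np.load("top0.npz"))
for k,v in see(c).items():
    for x in v: print(k,x)
for u,v in((220.75,188.25),(283,178.75)): print("bolt",ray(c,u,v,96))
for u,v in((401,260),(646,220)): print("catch",ray(c,135+u/4,155+v/4,84))
p=[ray(c,135+u/4,155+v/4,30) for u,v in((33,140),(720,33),(765,285),(72,397))]
print(p,[np.degrees(np.arctan2(*(a-b)[::-1])) for a,b in((p[0],p[1]),(p[3],p[2]))])
E
```

```text
bar ([267.5, 179.8], 402, [611.4, -49.1], [[617.0, 20.0], [632.0, -115.0], [605.0, -117.0], [591.0, 17.0]])
bar ([205.4, 190.5], 408, [579.3, 133.2], [[582.0, 202.0], [603.0, 69.0], [577.0, 65.0], [556.0, 198.0]])
bolt [585.29849039  87.74911535]
bolt [613.88500151 -94.20340369]
catch [493.12824681  45.36811483]
catch [ 522.88719844 -134.61619147]
[array([585.55716327, 330.30529704]), array([ 670.77680992, -198.90934729]), array([ 475.62930203, -231.68057684]), array([390.04661788, 296.06393497])] [np.float64(99.14783166687626), np.float64(99.21129026852037)]
```

```bash
cat >> h.py <<'E'
from workcell import *
H={"L":np.array([585.3,87.7]),"R":np.array([613.9,-94.2])}; OPEN={"L":99.,"R":96.2}; Z=103
def pose(k,th,s,off=31.5):
    a=np.radians(th); r=np.array([np.cos(a),np.sin(a)]); t=np.array([-r[1],r[0]])
    y=np.array([-t[0],-t[1],0]); z=np.array([0,0,-1.]); 
    return np.r_[H[k]+120*r+s*off*t,Z],np.c_[np.cross(y,z),y,z],np.r_[t,0]
def force(n=4):
    f=[]
    for _ in range(n): f.append(read_state()["ft_force"]); wait(.02)
    return np.mean(f,0)
def step(k,th,s,v=80):
    p,R,t=pose(k,th,s); movel(p,R,max_speed=v); return t
E
python3 - <<'E'
from h import *
for k in "LR":
    for th in (OPEN[k],145,190):
        for s in(-1,1):
            p,R,t=pose(k,th,s); q=inverse_kinematics(p,R); print(k,th,s,None if q is None else np.round(q,2))
p,R,t=pose("L",OPEN["L"],0); 
movep(p+[0,0,100],R); movel(p,max_speed=120)
s=read_state(); print(s["time"],s["ft_force"],s["eef_pos"],s["finger_gap"])
c=camera("scene"); cv2.imwrite("pics/s1.png",cv2.resize(c["image"][150:310,160:420],None,fx=3,fy=3))
E
```

```text
L 99.0 -1 [-0.6   0.7   0.25  1.69 -0.23  0.78 -0.08]
L 99.0 1 [-0.65  0.63  0.27  1.86 -0.25  0.69 -0.08]
L 145 -1 [-0.54  0.57  0.12  1.94 -0.11  0.64  0.6 ]
L 145 1 [-0.51  0.51  0.15  2.07 -0.13  0.57  0.7 ]
L 190 -1 [-0.32  0.49 -0.01  2.1   0.01  0.55  1.4 ]
L 190 1 [-0.21  0.49  0.01  2.1  -0.01  0.56  1.55]
R 96.2 -1 [-0.4   0.73  0.41  1.69 -0.38  0.8   0.29]
R 96.2 1 [-0.42  0.64  0.4   1.87 -0.37  0.7   0.3 ]
R 145 -1 [-0.24  0.57  0.18  1.95 -0.16  0.63  1.  ]
R 145 1 [-0.17  0.53  0.21  2.04 -0.19  0.59  1.12]
R 190 -1 [-0.03  0.52  0.11  2.04 -0.1   0.58  1.89]
R 190 1 [ 0.08  0.55  0.11  1.98 -0.1   0.62  2.01]
2.975 [-0.07735265  0.03091641 -0.00312841] [566.92740716 206.3633245  103.66435454] 85.41825096843151
```

View pics/s1.png

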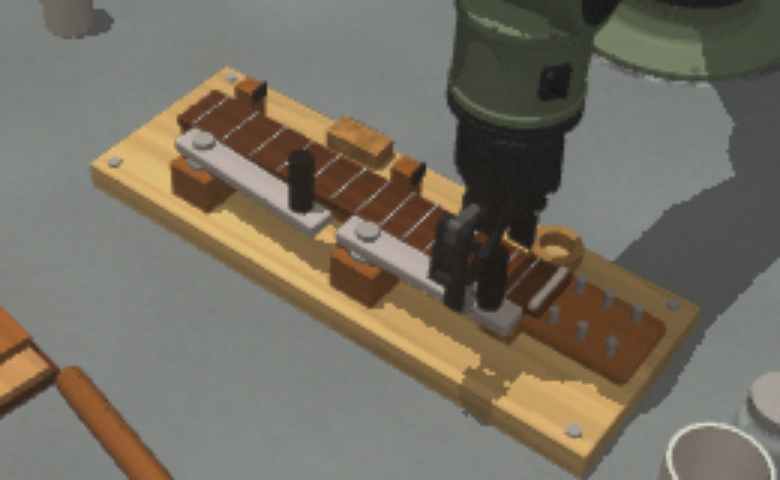

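```bash
cat >> h.py <<'E'
def sweep(k,th,end,s,stop,d=4,v=80):
    """push on in steps; stop once tangential load passes `stop`"""
    log=[]
    while (end-th)*s>1e-6:
        th+=s*min(d,abs(end-th)); t=step(k,th,s,v); F=force(2); f=-F@t*s; log.append((round(th,1),round(float(f),1)))
        if f>stop: break
    print(log,"F",F.round(1),"t",round(read_state()["time"],2)); return th,f
E
python3 - <<'E'
from h import *
c=dict(np.load("top0.npz"))
for k,u,v in(("L",178,194),("R",242,181.25)):
    p=ray(c,u,v,130); d=p-H[k]; print(k,p,np.hypot(*d),np.degrees(np.arctan2(d[1],d[0])))
step("L",OPEN["L"]-8,1)
print(force())
sweep("L",OPEN["L"]-8,192,1,2.5)
E
```

```text
L [565.24297601 205.64634382] 119.63955964033647 99.65094680664183
R [602.15942445  25.02281051] 119.79949774167342 95.62412120101939
[ 0.51081859 -0.04381187  0.06144186]
[(95.0, -0.1), (99.0, 0.4), (103.0, -0.3), (107.0, 0.7), (111.0, 0.1), (115.0, -0.3), (119.0, 0.6), (123.0, 0.5), (127.0, 1.0), (131.0, 0.2), (135.0, 2.4), (139.0, 8.0)] F [ 4.5  6.7 -2.5] t 6.92
```

```bash
python3 - <<'E'
from h import *
t=pose("L",139,1)[2]; th=139
for i in range(14):
    f=-force(4)@t; print(round(f,2),end=" ")
    if i<4 and abs(f-8)>.5:
        th+=np.degrees((8-f)/.7/120)*.8; t=step("L",th,1,30); print("->",round(th,2),end=" ")
s=read_state(); print(s["time"],s["eef_pos"],pose("L",th,1)[0],s["finger_gap"])
E
```

```text
7.44 -> 139.31 7.66 7.66 7.79 7.83 7.54 7.36 7.51 7.59 7.34 7.58 7.89 7.69 7.39 8.1083 [474.7700467  143.36260669 103.21081438] [473.7772474  142.05922785 103.        ] 85.09515504524835
```

```bash
python3 - <<'E'
from h import *
t=step("L",139.7,1,30)
print([round(-force(4)@t,2) for _ in range(9)])
step("L",136,1,40); step("L",132,1,80)
step("L",150,-1,120)
sweep("L",150,100.2,-1,6,d=6,v=100)
p,R,_=pose("L",100.2,0); movel(p,R); movel(p+[0,0,90])
p,R,_=pose("R",OPEN["R"],0); movep(p+[0,0,90],R)
c=camera("top"); cv2.imwrite("pics/t2.png",cv2.resize(np.vstack([camera("scene")["image"][150:310,160:420]]),None,fx=2.5,fy=2.5))
np.savez("top1.npz",**c)
a=cv2.imread("pics/top0.png")
cv2.imwrite("pics/t3.png",cv2.resize(np.vstack([a[165:230,140:320],c["image"][165:230,140:320]]),None,fx=4,fy=4))
for k,v in see(c).items():
    for x in v: print(k,x)
print(read_state()["time"])
E
```

```text
[np.float64(7.8), np.float64(8.46), np.float64(7.83), np.float64(7.93), np.float64(7.8), np.float64(8.0), np.float64(7.77), np.float64(8.12), np.float64(8.14)]
[(144, 0.8), (138, 0.6), (132, -0.1), (126, -0.3), (120, 0.3), (114, -0.1), (108, 0.7), (102, 0.2), (100.2, 1.2)] F [-1.1 -0.7  0.5] t 12.85
peg ([267.9, 169.5], 31, [638.2, -49.0], [[619.0, -44.0], [652.0, -47.0], [651.0, -55.0], [618.0, -52.0]])
peg ([224.5, 250.9], 452, [404.9, 73.8], [[382.0, 168.0], [422.0, 169.0], [422.0, -21.0], [382.0, -21.0]])
bar ([278.0, 179.0], 218, [614.0, -80.1], [[624.0, -39.0], [631.0, -115.0], [605.0, -117.0], [597.0, -42.0]])
14.825
```

View pics/t3.png

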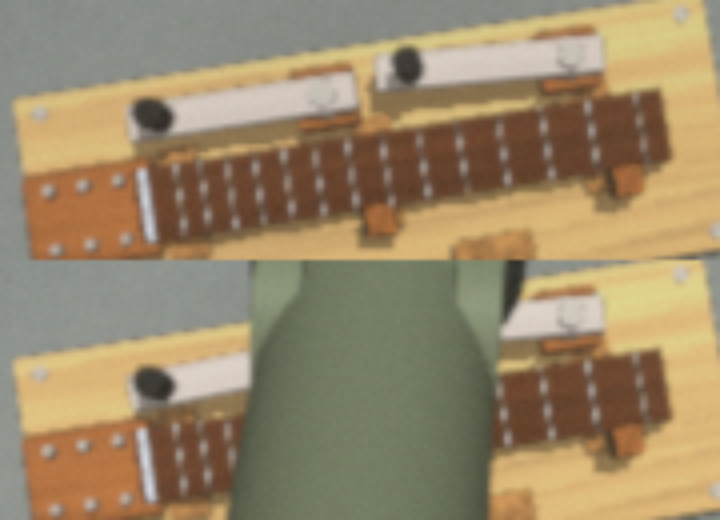

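```bash
cat >> h.py <<'E'
def dark(c,x0,x1,y0=180,y1=205):
    g=cv2.cvtColor(c["image"],cv2.COLOR_BGR2GRAY)[y0:y1,x0:x1].astype(float); w=np.clip(90-g,0,None)
    n,l,st,_=cv2.connectedComponentsWithStats((w>0).astype(np.uint8)); w*=(l==1+np.argmax(st[1:,4])); y,x=np.mgrid[y0:y1,x0:x1]
    return (w*x).sum()/w.sum(),(w*y).sum()/w.sum()
E
python3 - <<'E'
from h import *
for n in "01":
    c=dict(np.load(f"top{n}.npz")); u=dark(c,170,190); p=ray(c,*u,125); d=p-H["L"]; print(u,p,np.degrees(np.arctan2(d[1],d[0])))
E
```

```text
(np.float64(178.00723763570568), np.float64(193.61700844390833)) [566.75045107 206.55148764] 98.87077837553433
(np.float64(178.2890625), np.float64(195.82877604166666)) [560.45394426 205.64230166] 101.89614603181765
```

```bash
python3 - <<'E'
from h import *
p,R,_=pose("L",102,0); movep(p+[0,0,80],R); movel(p,max_speed=120)
step("L",104,-1)
sweep("L",104,97.2,-1,4,d=3)
p,R,_=pose("L",97.2,0); movel(p,R); movel(p+[0,0,80])
p,R,_=pose("R",OPEN["R"],0); movep(p+[0,0,80],R); 
c=camera("top"); u=dark(c,170,190); q=ray(c,*u,125); d=q-H["L"]; print(u,q,np.degrees(np.arctan2(d[1],d[0])))
movel(p,max_speed=120)
step("R",OPEN["R"]-8,1); print(force())
sweep("R",OPEN["R"]-8,200,1,3,d=4)
E
```

```text
[(101, 0.3), (98, 0.3), (97.2, 1.3)] F [-1.2 -0.9 -0.5] t 17.75
(np.float64(178.01572739187418), np.float64(193.59174311926606)) [566.82251177 206.52873961] 98.83852737134697
[-0.16543802 -0.05390645  0.21507063]
[(92.2, -0.2), (96.2, -0.3), (100.2, -0.1), (104.2, 0.2), (108.2, -0.8), (112.2, 0.1), (116.2, 0.1), (120.2, 0.4), (124.2, 0.4), (128.2, 0.1), (132.2, 1.0), (136.2, 0.3), (140.2, 0.3), (144.2, 0.0), (148.2, -0.4), (152.2, 0.8), (156.2, 0.2), (160.2, 1.0), (164.2, 0.1), (168.2, 0.9), (172.2, 0.5), (176.2, 0.0), (180.2, -0.2), (184.2, 0.9), (188.2, 0.4), (192.2, 5.6)] F [-0.9  5.5  1.2] t 28.41
```

```bash
python3 - <<'E'
from h import *
t=pose("R",192.2,1)[2]; wait(.2); print(-force()@t)
step("R",189,1,20); step("R",186,1,40)
p,R,_=pose("R",188,0); movel(p,R); movel(p+[0,0,100])
p,R,_=pose("L",120,0); movep([330,330,260],R)
c=camera("top"); i=c["image"][155:260,135:335]
cv2.imwrite("pics/f.png",cv2.resize(i,None,fx=4,fy=4,interpolation=cv2.INTER_CUBIC))
u=dark(c,255,290,200,230) ; q=ray(c,*u,125); d=q-H["R"]; print(u,q,np.degrees(np.arctan2(d[1],d[0])),dark(c,170,190),read_state()["time"])
E
```

```text
5.044120813261039
(np.float64(265.50158982511925), np.float64(205.5739268680445)) [533.41724881 -41.9722425 ] 147.01920825624828 (np.float64(178.03527106466362), np.float64(193.59830176355322)) 32.6667
```

View pics/f.png

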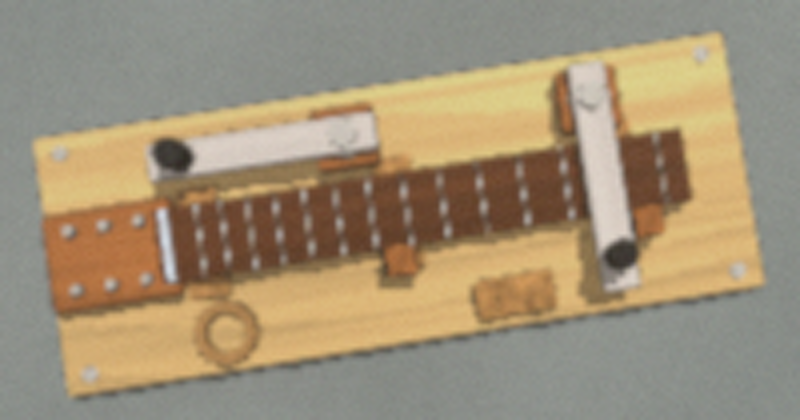

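The picture shows the right bar lying across the neck, its side against the catch post at crop (648,220), and the left bar back in place with its peg at (172,155). Tape and sander have not moved.

```bash
python3 -c "
from workcell import *
print(finish_job())"
```

```text
the job is handed in; nothing more can be done
None
```

Job handed in at about 33 s: the right keeper (towards the body end) is the good one, closed against its catch post with a 5–6 N push; the left one (headstock end) binds about 35° from open, was leaned on at about 8 N for over half a second, and is back where it stood, within the camera's resolution.

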